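# Proof-pull a glued tray handle with a spring scale

### The arm

A 6-joint arm with a two-finger parallel gripper is mounted at the origin on the work surface. World frame = base frame: x ahead of the robot, y to its left, z up, the work surface at z = 0. Lengths are in m, angles in rad, forces in N, time in s.
With the tool pointing down it reaches from about 0.425 to 0.95 m from the base axis. Payload 3.5 kg.
Tool frame: the origin (TCP) lies midway between the tips of the shut fingers; the grasp point (between the pads) lies 19 mm behind it; z points along the fingers, y is the line along which they close (so a half turn about z gives the same grasp; the last joint's range is limited). The gripper opens to 85 mm and grips with 20 to 120 N. Pads are 22 mm wide; open, the fingers measure 114 mm over their backs; the gripper's body (76 mm by 85 mm) begins 54 mm behind the grasp point. The pads swing forward as they close: fully open they stand 13 mm farther back than shut.
Start: joints at [-1.417, 0.286, 1.577, -0, 1.279, -0.15], TCP at [0.202, -0.644, 0.231] pointing down, gripper open.
Joint ranges: [-2.77, 2.77], [-0.9, 2.22], [0.21, 2.48], [-1.53, 4.67], [0.24, 2.81], [-2.84, 2.84]. Speed limits (rad/s): [2.79, 2.79, 3.14, 3.14, 3.14, 3.14].

### API

Orientations are given as a unit quaternion [x, y, z, w].
In Python, from plant import ctrl gives the robot as it stands.
- The arm moves only by the tool move_arm, never from a script. Its argument "plan" is a list of rows, each an object of numbers: "x", "y", "z": the shift along the tool's x, y, z in m; "yaw": the turn about the tool's z in rad; "fingers": the closure, from 0 (fully open) to 1 (shut). In form: [{"x": .., "y": .., "z": .., "yaw": .., "fingers": ..}, ...]. A call has 1 to 5 rows; each row is the pose to reach, as a shift and turn from the pose commanded when the call began, along the tool's axes at that moment; what a row does not reach only later rows make up. A row lasts 1/10 s, in which the tool goes at most 50 mm and 8.59 degrees, less where a joint would pass 70% of its speed; a pose out of reach is approached as far as the arm can. A call with a gripper value outside its range is refused whole. The fingers move at their own pace and stop on an object; "force" is the grip in N (left out, the last holds). Time passes only in rows, so rows that repeat a pose let the fingers close. It gives the time, the measured TCP pose, the force, the opening and the grip force at its end, in the units of the state.
- ctrl.get_state(): the state, without advancing time (a new reading comes with each control period).
- ctrl.read_camera(name): name is "scene" or "top" or "wrist"; returns the picture (384x512x3 uint8, red, green, blue); there is no depth.
- ctrl.camera_model(name): a dict with "intrinsics" (3x3 intrinsics, pixels), "cam_to_world" (4x4, takes a point from camera to world coordinates); the wrist camera has in their place "tool_from_camera" (4x4, takes a point from camera to tool coordinates, whose origin is the TCP and whose axes are the flange's). Camera axes: x right, y up, looking along -z (the intrinsics and any distortion apply to the point x, -y, -z); pixel columns grow to the right and rows downward; lengths in m; the calibration is good to about 2 mm. A picture is of the moment at which its call begins: read the wrist's pose just before it. camera_model takes no time and is no camera call.
- ctrl.sign_off(): hands the job in; it is judged then, once.
The state is a dict: "time": time; "qpos": joint angles; "dq": joint speeds; "joint_efforts": joint torques, N m; "eef_pos": TCP position; "tcp_rot": TCP orientation; "contact_force": force on the tool from outside, world axes, zero at the start; "wrist_torque": the same for the moment, N m; "opening": opening from 0.0 (shut) to 1.0 (fully open); "finger_force": force on a finger pad.
Only numpy, scipy, OpenCV 4.12 (cv2) and the standard library are available. Lean on these libraries where they do the work, as an engineer would, in place of code of your own. Each camera call takes 0.05 s, during which the arm holds its last target. There are 200 camera calls.

### The job

The near handle of the mirror-mosaic tray, the one facing the tins, has just been glued on: take the spring scale out of its tin, catch its hook behind that handle's bar and, with the scale level, pull straight out from the tray until the pointer stands on the bold 10 N line. Hold it there for a full second, never going past the 12 N line, and ease the spring back without letting it snap. Then unhook the scale and lay it, not dropped, flat back in its own tin; touch the tray only with the scale and leave the other things alone.

Things in the scene. Friction and masses are not known exactly. Their poses are not given: they have to be found in the camera images.
- scale: Loose spring scale, about 0.18 kg: aluminium body 170 (x) x 28 (y) x 30 mm (z), in the tin, dial face up. Origin: centre of the body's underside; +x to the hook end, z up. A steel pull ring reaches to x = -121 mm. Grip the rear half across its 28 mm (x = -70 to -20 mm); the dial takes the front half. Hook mouth opens downwards.
- ten_line (a point): The bold 10 N line across the dial, on the body's top, at x = +35 mm from the scale's origin. Dial: 11 black lines 8 mm (2 N) apart from 0 N at x = -5 mm to 20 N at x = +75 mm; only the 10 N line is long and bold; the next towards the hook is 12 N.
- pointer (a point): The dark pointer bar on the dial, 12 mm wide. It moves with the hook towards +x: on the 0 N line (x = -5 mm) at rest, on the 10 N line when the hook is drawn out 40 mm.
- scale_hook (a joint): How far hook and pointer are drawn out of the scale's body (m): 0 home (0 N), 0.040 = 10 N, 0.048 = 12 N, stop at 0.080. Spring 250 N per m (1 N per 4 mm), almost no friction; it pulls the hook home by itself.
- hook_throat (a point): Middle of the hook's throat, moves with it; at home x = +117, y = 0, z = +15 mm in the scale's frame. The hook is 4.4 mm wire in the scale's xz plane, an upside-down U: throat 22 mm wide along x (106 to 128), roof 11 mm above this point, tip 13 mm below, far end at x = 137. Under pull the axis of an 8 mm bar sits 11 mm ahead (+x) of this point.
- tray_handle: Steel arch handle under test, on the tray's end rim facing the tins. Origin: middle of its level bar, on the bar's axis, 78 mm above the table. Bar 8 mm thick along y, straight for 90 mm; legs 110 mm apart; the rim is 33 mm below the bar's axis. +x points in over the tray: pull along -x. Firm, does not give.
- tray: White serving tray inlaid with mirror glass, 320 (x) x 240 (y) mm, rim 45 mm high and 16 mm thick, on a non-slip mat: it does not move. Origin: centre of its underside, on the table. The tested handle is at x = -152 mm, y = 0; a like handle at x = +152 mm is not used.
- tin: The scale's tin: shallow open aluminium tray 310 (x) x 120 (y) x 25 mm, walls and floor 3 mm, does not move. Origin: centre of its underside. The scale lies along x, hook to +x, its origin about 8 mm behind (-x) the tin's, with 23 mm to spare at each end. A like tin with nippers and glass offcuts (20 mm high) is not used; the two may be either way round.
- bottle: Bystander: small clear water bottle with an orange cap, 60 mm wide, 155 mm tall. Origin: centre of its base.
- carton: Bystander: cardboard box 75 x 75 x 70 mm. Origin: centre of its underside.
- glue_jar: Bystander: white glue jar, 68 mm wide, 75 mm tall. Origin: centre of its base.

How it is judged:
By the outcome, as a careful person would: the job done as asked, in the order asked, and still so for the second after the job is handed in, with the robot touching nothing.
It also fails if it takes over 56 s, if anything falls off the work surface, if the arm or the gripper's body presses on something with over 40 N, if the wrist force passes 120 N, or if a joint passes its speed limit or range.

## Working session

There is one attempt and no reset: what is moved stays moved. The work goes in short steps, Python scripts to look and compute and a tool call to move; the robot and the scene stay as the last step left them, time stands still between calls to the robot, and variables do not carry over. Pictures are saved under pics/ and viewed, at most 13 in all, crops included, and the job is handed in when it is done.

Besides the shell and the picture viewer there is one more tool, called after "Request:" as name(argument=value, ...), one argument or row to a line, values as JSON. move_arm: Moves the arm, as the interface text tells. Its arguments: {"type":"object","properties":{"plan":{"type":"array"},"force":{"type":"number"}},"required":["plan"]}

```bash
mkdir -p pics; ls; cat > h.py <<'E'
import numpy as np,cv2
from plant import ctrl
from scipy.spatial.transform import Rotation as R
def st():
    s=ctrl.get_state();return s
def snap(name,f):
    s=ctrl.get_state();im=ctrl.read_camera(name);cv2.imwrite('pics/'+f,cv2.cvtColor(im,cv2.COLOR_RGB2BGR));return s,im
def cam(name,s=None):
    m=ctrl.camera_model(name);K=np.array(m['intrinsics'])
    if name=='wrist':
        T=np.eye(4);T[:3,:3]=R.from_quat(s['tcp_rot']).as_matrix();T[:3,3]=s['eef_pos'];M=T@np.array(m['tool_from_camera'])
    else: M=np.array(m['cam_to_world'])
    return K,M,m
def ray(name,uv,z,s=None):
    K,M,m=cam(name,s);d=m.get('distortion');uv=np.array(uv,float).reshape(-1,1,2)
    p=cv2.undistortPoints(uv,K,None if d is None else np.array(d)).reshape(-1,2)
    v=np.c_[p[:,0],-p[:,1],-np.ones(len(p))]@M[:3,:3].T
    o=M[:3,3];return o+v*((z-o[2])/v[:,2])[:,None]
def proj(name,P,s=None):
    K,M,m=cam(name,s);P=np.atleast_2d(P);c=(P-M[:3,3])@M[:3,:3];c=c*[1,-1,-1]
    q=c@K.T;return q[:,:2]/q[:,2:]
E
python3 - <<'E'
from h import *
for n in('top','scene','wrist'):
    s,im=snap(n,n+'0.png');m=ctrl.camera_model(n);print(n,m)
print(s)
a=cv2.imread('pics/top0.png');cv2.imwrite('pics/top0b.png',cv2.resize(a,(800,600),interpolation=cv2.INTER_CUBIC))
E
```

```text
pics
top {'intrinsics': array([[449.92608462,   0.        , 255.2821327 ],
       [  0.        , 449.92608462, 189.8283572 ],
       [  0.        ,   0.        ,   1.        ]]), 'cam_to_world': array([[ 0.01651667,  0.99764989, -0.06649734,  0.5442255 ],
       [-0.9998586 ,  0.01626998, -0.00424963,  0.05289224],
       [-0.00315774,  0.06655813,  0.99777755,  1.27384148],
       [ 0.        ,  0.        ,  0.        ,  1.        ]])}
scene {'intrinsics': array([[424.19922972,   0.        , 260.3768635 ],
       [  0.        , 424.19922972, 195.19260174],
       [  0.        ,   0.        ,   1.        ]]), 'cam_to_world': array([[ 0.55751815, -0.63676094,  0.53264342,  1.24632136],
       [ 0.83014582,  0.43195681, -0.35252126, -0.36221776],
       [-0.00560719,  0.63870871,  0.76942819,  1.00309041],
       [ 0.        ,  0.        ,  0.        ,  1.        ]])}
wrist {'intrinsics': array([[309.06657051,   0.        , 263.77942221],
       [  0.        , 309.06657051, 195.25888673],
       [  0.        ,   0.        ,   1.        ]]), 'tool_from_camera': array([[-8.65562910e-04, 
[... 343 characters left out ...]
y([-1.41700089e+00,  2.87120086e-01,  1.57803964e+00, -7.94413465e-06,
        1.27860473e+00, -1.50032881e-01]), 'dq': array([-9.03451959e-04, -1.39650635e-03, -3.75267391e-03, -9.01671554e-05,
        3.78927655e-04, -2.09299515e-03]), 'joint_efforts': array([ 1.34499423e-03, -4.07292831e+01, -2.93698275e+01, -1.37451711e-04,
        3.41674684e-03, -5.71586469e-06]), 'eef_pos': array([ 0.20185583, -0.64348365,  0.23005193]), 'tcp_rot': array([ 9.88482462e-01,  1.51331569e-01, -5.84534105e-06, -1.08589250e-03]), 'contact_force': array([-0.55675115, -0.07395431,  0.21215662]), 'wrist_torque': array([-0.0092053 , -0.02262013, -0.01340998]), 'finger_force': 0.0, 'opening': 0.9992477104275056}
```

View pics/top0b.png

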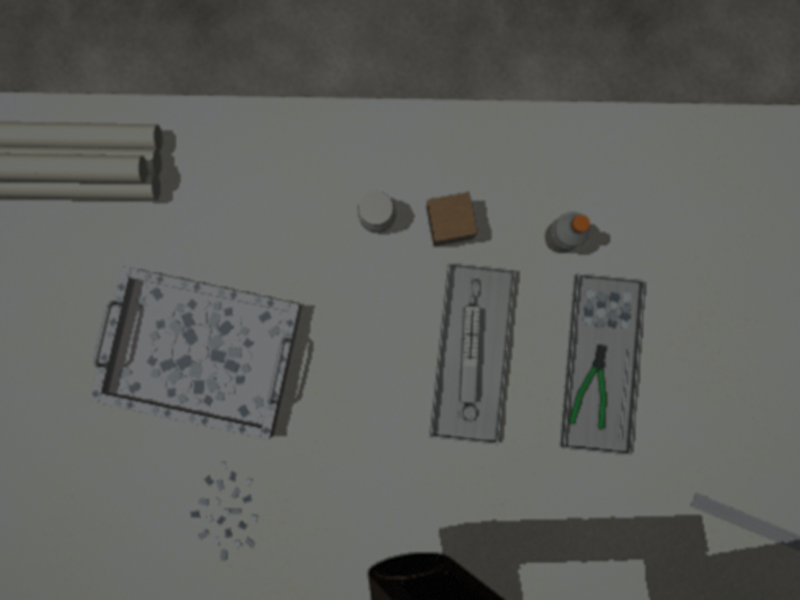

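View pics/scene0.png

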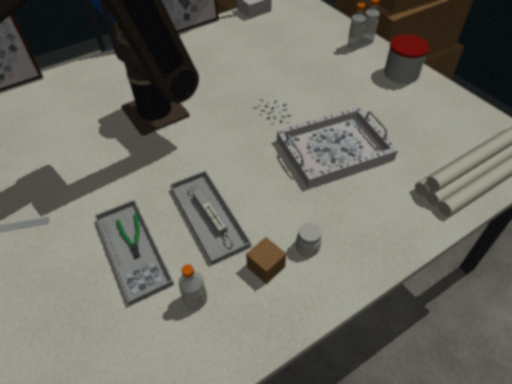

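The top view (800 px wide) shows the scale in the left tin, with its ring at (470,412) and its hook at (475,290). The nippers' tin is to its right. The tested handle is on the tray's right side, around (305,370). World +x is up in the picture and +y is left.

```bash
python3 - <<'E'
from h import *
a=cv2.imread('pics/top0.png')
c=cv2.resize(a[155:290,165:345],None,fx=4.4,fy=4.4,interpolation=cv2.INTER_CUBIC)
c=cv2.convertScaleAbs(c,alpha=1.6);cv2.imwrite('pics/topc.png',c);print(c.shape)
# rough
k=.64
for n,uv,z in(('ring',(470,412),.018),('hook',(475,290),.018),('tin c',(475,353),.025),('bar',(304,369),.078),('jar',(376,210),.07),('carton',(452,217),.07)):
    print(n,ray('top',np.array(uv)*k,z)[0].round(3))
E
```

```text
(594, 792, 3)
ring [ 0.425 -0.071  0.018]
hook [ 0.642 -0.078  0.018]
tin c [ 0.53  -0.078  0.025]
bar [0.498 0.217 0.078]
jar [0.774 0.1   0.07 ]
carton [ 0.764 -0.032  0.07 ]
```

View pics/topc.png

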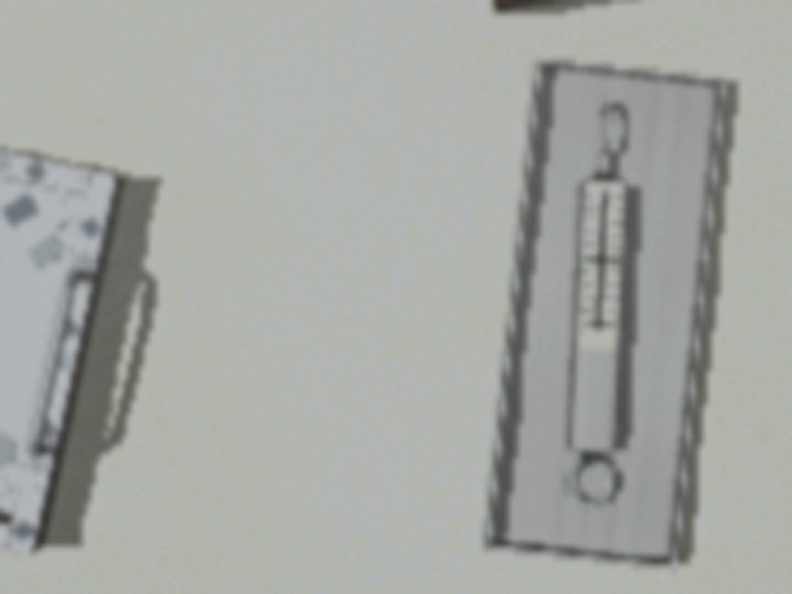

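The crop shows the dial face up with the pointer at rest near (600,325). The body runs from about (609,184) to (594,449). The handle's bar runs from (78,280) to (42,448), and the similar arch at (130,360) is its shadow.

```bash
python3 - <<'E'
from h import *
f=lambda u,z:ray('top',np.array(u,float)/4.4+[165,155],z)
ang=lambda v:np.degrees(np.arctan2(v[1],v[0]))
t=f([(542,65),(737,82),(488,545),(688,562)],.025)
fw=(t[0]+t[1]-t[2]-t[3])/2;print('tin c',t.mean(0),np.linalg.norm(fw),ang(fw), ang(t[0]-t[1])-90)
b=f([(609,184),(594,449)],.033);print('scale',b.mean(0),np.linalg.norm(b[0]-b[1]),ang(b[0]-b[1]))
r=f([(120,178),(40,548)],.045);v=r[0]-r[1];print('rim',r,np.linalg.norm(v),'n ang',ang(v)+90)
n=np.array([-v[1],v[0],0])/np.linalg.norm(v);print('handle from rim',r.mean(0)+8e-3*n)
h=f([(78,278),(42,450)],.078);print('bar',h,h.mean(0),ang(h[0]-h[1])+90,np.linalg.norm(h[0]-h[1]))
E
```

```text
tin c [ 0.52993114 -0.07963256  0.025     ] 0.30278526420806134 -5.6065565067500405 -4.085167052143035
scale [ 0.52719435 -0.07108071  0.033     ] 0.16530276974230518 -2.694767216445641
rim [[0.60788427 0.23025678 0.045     ]
 [0.37954329 0.27353409 0.045     ]] 0.23240596563802554 n ang 79.26806231989517
handle from rim [0.49520349 0.25975551 0.045     ]
bar [[0.54537651 0.24927432 0.078     ]
 [0.44209904 0.26806753 0.078     ]] [0.49373778 0.25867092 0.078     ] 79.68683896955434 0.10497343014512843
```

Request:
move_arm(
  plan=[
    {"x":0.172,"y":-0.182,"fingers":0.4},
    {"x":0.172,"y":-0.182,"fingers":0.4},
    {"x":0.172,"y":-0.182,"fingers":0.4},
    {"x":0.172,"y":-0.182,"fingers":0.4},
    {"x":0.172,"y":-0.182,"fingers":0.4},
  ],
)

```text
validation failed for argument at $.pl...
```

Request:
move_arm(
  plan=[
    {"x":0.172,"y":-0.182,"fingers":0.4},
    {"x":0.172,"y":-0.182,"fingers":0.4},
    {"x":0.172,"y":-0.182,"fingers":0.4},
    {"x":0.172,"y":-0.182,"fingers":0.4},
    {"x":0.172,"y":-0.182,"fingers":0.4},
  ],
)

```text
validation failed for argument at $.pl...
```

Request:
move_arm(
  plan=[
    {"x":0.095,"y":-0.1,"z":0.06,"yaw":0.365,"fingers":0.4},
    {"x":0.095,"y":-0.1,"z":0.06,"yaw":0.365,"fingers":0.4},
    {"x":0.095,"y":-0.1,"z":0.06,"yaw":0.365,"fingers":0.4},
    {"x":0.095,"y":-0.1,"z":0.06,"yaw":0.365,"fingers":0.4},
    {"x":0.095,"y":-0.1,"z":0.06,"yaw":0.365,"fingers":0.4},
  ],
)

```text
time: 0.65
eef_pos: [0.263, -0.5187, 0.1702]
tcp_rot: [1.0, -0.029, -0.0, -0.001]
contact_force: [0.1, 0.3, 0.2]
opening: 0.602
finger_force: 0.0
```

```bash
python3 - <<'E'
from h import *
s,im=snap('wrist','w1.png');print(s['time'],s['eef_pos'],s['opening'],R.from_quat(s['tcp_rot']).as_matrix().round(4))
E
```

```text
0.65 [ 0.26300388 -0.51870568  0.17016527] 0.6015794474098939 [[ 9.983e-01 -5.890e-02 -9.000e-04]
 [-5.890e-02 -9.983e-01  1.900e-03]
 [-1.000e-03 -1.900e-03 -1.000e+00]]
```

View pics/w1.png

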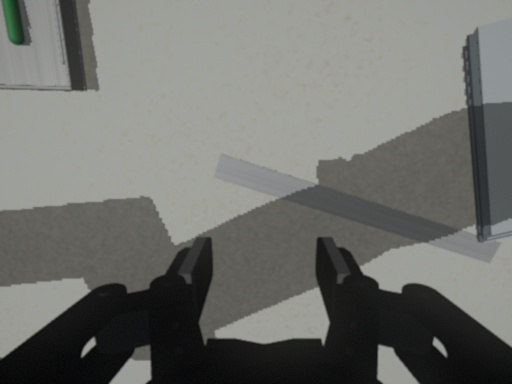

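All five fields are needed in every row, so the first two calls were refused. The picture shows the bare table and the edge of the nippers' tin at top left, with the arm still short of the scale.

Request:
move_arm(
  plan=[
    {"x":0.096,"y":-0.231,"z":0,"yaw":0,"fingers":0.4},
    {"x":0.096,"y":-0.231,"z":0,"yaw":0,"fingers":0.4},
    {"x":0.096,"y":-0.231,"z":0,"yaw":0,"fingers":0.4},
    {"x":0.096,"y":-0.231,"z":0,"yaw":0,"fingers":0.4},
    {"x":0.096,"y":-0.231,"z":0,"yaw":0,"fingers":0.4},
  ],
)

```text
time: 1.2
eef_pos: [0.3738, -0.2965, 0.1734]
tcp_rot: [0.999, -0.032, 0.001, 0.002]
contact_force: [1.1, -0.7, 0.6]
opening: 0.599
finger_force: 0.0
```

Request:
move_arm(
  plan=[
    {"x":0.096,"y":-0.231,"z":0,"yaw":0,"fingers":0.4},
    {"x":0.096,"y":-0.231,"z":0,"yaw":0,"fingers":0.4},
    {"x":0.096,"y":-0.231,"z":0,"yaw":0,"fingers":0.4},
    {"x":0.096,"y":-0.231,"z":0,"yaw":0,"fingers":0.4},
    {"x":0.096,"y":-0.231,"z":0,"yaw":0,"fingers":0.4},
  ],
)

```text
time: 1.7
eef_pos: [0.485, -0.071, 0.1736]
tcp_rot: [1.0, -0.031, 0.002, 0.001]
contact_force: [1.3, -2.0, 0.2]
opening: 0.6
finger_force: 0.0
```

```bash
python3 - <<'E'
from h import *
s,im=snap('wrist','w2.png');print(s['time'],s['eef_pos'],s['opening'],R.from_quat(s['tcp_rot']).as_matrix().round(4),s['dq'].round(3),s['qpos'].round(2))
E
```

```text
1.7 [ 0.48504342 -0.07095248  0.17364766] 0.6002479474418433 [[ 0.998  -0.0625  0.0046]
 [-0.0625 -0.998  -0.002 ]
 [ 0.0047  0.0017 -1.    ]] [ 1.058  0.325 -0.304 -0.003 -0.033  1.048] [-0.35 -0.07  2.08 -0.    1.13  1.28]
```

View pics/w2.png

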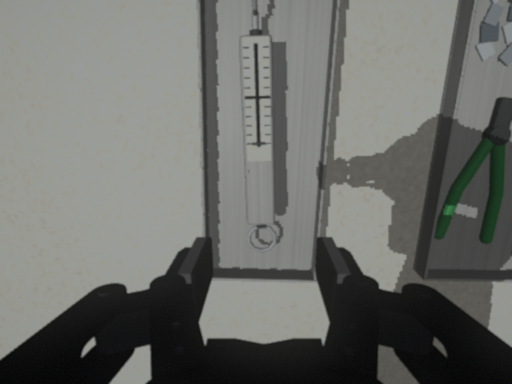

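The scale lies in the tin with its body from (257,38) to (260,222). The bold 10 N line is at (257,97) and the ring at (263,238). The arm was still moving when I took this, so I'll re-measure now that it has settled.

```bash
python3 - <<'E'
from h import *
ctrl.read_camera('wrist')
ctrl.read_camera('wrist')
s,im=snap('wrist','w3.png');print(s['time'],s['eef_pos'],s['dq'].round(3))
Rm=R.from_quat(s['tcp_rot']).as_matrix()
# body: bright-warm dial + cream patch
f=im.astype(int);roi=f[20:260,215:320];print(f[130,248],f[155,258],f[190,258],f[190,232],f[130,232])
d=((f[...,0]-f[...,2])>12)&(f[...,0]>150);d[:, :215]=0;d[:,320:]=0;d[260:]=0
d=cv2.morphologyEx(d.astype(np.uint8),cv2.MORPH_CLOSE,np.ones((9,9)))
n,l,q,c=cv2.connectedComponentsWithStats(d);i=1+np.argmax(q[1:,4]);print(q[i])
rr=cv2.minAreaRect(np.argwhere(l==i)[:,::-1].astype(np.float32));bx=cv2.boxPoints(rr);P=ray('wrist',bx,.033,s);print(bx.round(1),P.round(4))
E
```

```text
1.85 [ 0.48494504 -0.07008278  0.17319126] [-0.068 -0.01   0.022 -0.019  0.001 -0.011]
[152 154 148] [154 156 148] [134 136 134] [138 140 138] [146 149 146]Traceback (most recent call last):
  File "<stdin>", line 10, in <module>
    return _wrapfunc(a, 'argmax', axis=axis, out=out, **kwds)
    return bound(*args, **kwds)
ValueError: attempt to get argmax of an empty sequence
```

View pics/w3.png

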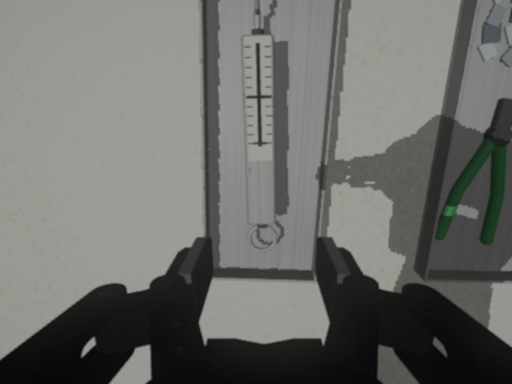

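The settled view has the body corners at (244,38), (271,37), (248,224) and (274,223). The 10 N line is at (259,97) and the pointer at (260.5,144).

```bash
python3 - <<'E'
from h import *
s=ctrl.get_state()
P=ray('wrist',[(244,37),(271.5,36.5),(248,224),(274,223),(259,97),(260.5,144)],.033,s)
print(P.round(4))
a=(P[0]+P[1])/2;b=(P[2]+P[3])/2;v=a-b;L=np.linalg.norm(v);v/=L
yaw=np.arctan2(v[1],v[0]);print('len',L,np.linalg.norm(P[0]-P[1]),np.linalg.norm(P[4]-P[5]),'yaw',np.degrees(yaw),'orig',(a+b)/2, P[4]-.035*v)
g=(a+b)/2-.045*v;Rm=R.from_quat(s['tcp_rot']).as_matrix()
g[2]=s['eef_pos'][2];print('shift tool',Rm.T@(g-s['eef_pos']),'tool yaw',np.degrees(np.arctan2(Rm[1,0],Rm[0,0])),s['eef_pos'])
E
```

```text
[[ 0.6103 -0.0622  0.033 ]
 [ 0.6094 -0.085   0.033 ]
 [ 0.4447 -0.0532  0.033 ]
 [ 0.4442 -0.0787  0.033 ]
 [ 0.5622 -0.0716  0.033 ]
 [ 0.5215 -0.0703  0.033 ]]
len 0.16561536795499793 0.022816485686573316 0.04073750613711529 yaw -2.6434877114574253 orig [ 0.52712878 -0.06975622  0.033     ] [ 0.52727472 -0.06994178  0.033     ]
shift tool [-2.26157295e-03 -3.60876304e-03 -1.10809768e-05] tool yaw -3.3826122411632844 [ 0.48422137 -0.07141669  0.17285906]
```

Request:
move_arm(
  plan=[
    {"x":-0.002,"y":-0.003,"z":0.05,"yaw":-0.013,"fingers":0.4},
    {"x":-0.002,"y":-0.003,"z":0.1,"yaw":-0.013,"fingers":0.4},
    {"x":-0.002,"y":-0.003,"z":0.14,"yaw":-0.013,"fingers":0.4},
    {"x":-0.002,"y":-0.003,"z":0.157,"yaw":-0.013,"fingers":0.4},
    {"x":-0.002,"y":-0.003,"z":0.157,"yaw":-0.013,"fingers":0.4},
  ],
)

```text
time: 2.4
eef_pos: [0.4785, -0.0695, 0.0118]
tcp_rot: [1.0, -0.026, -0.003, -0.001]
contact_force: [-0.5, -0.2, 0.3]
opening: 0.599
finger_force: 0.0
```

```bash
python3 - <<'E'
from h import *
s,im=snap('wrist','w4.png');print(s['time'],s['eef_pos'],s['opening'],s['tcp_rot'],s['contact_force'])
E
```

```text
2.4 [ 0.47851259 -0.06949322  0.01175955] 0.5989655297290446 [ 9.99663525e-01 -2.57719903e-02 -2.83176989e-03 -7.89318490e-04] [-0.47331506 -0.20615191  0.25632428]
```

View pics/w4.png

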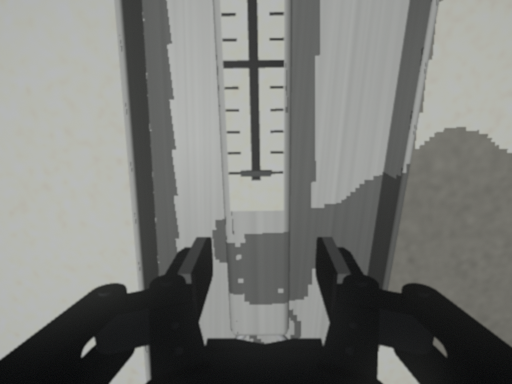

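The fingers straddle the body's rear half, and the lines from 0 N (y≈173) to 14 N (y≈14) are in view, with the 10 N line at y≈64. I'll lower a little and grip.

Request:
move_arm(
  plan=[
    {"x":0,"y":0,"z":0.005,"yaw":0,"fingers":0.4},
    {"x":0,"y":0,"z":0.005,"yaw":0,"fingers":1},
    {"x":0,"y":0,"z":0.005,"yaw":0,"fingers":1},
    {"x":0,"y":0,"z":0.005,"yaw":0,"fingers":1},
    {"x":0,"y":0,"z":0.005,"yaw":0,"fingers":1},
  ],
  force=70,
)

```text
time: 2.95
eef_pos: [0.482, -0.0687, 0.011]
tcp_rot: [1.0, -0.024, 0.001, 0.001]
contact_force: [-1.0, 0.1, 6.7]
opening: 0.309
finger_force: 69.9
```

Request:
move_arm(
  plan=[
    {"x":0,"y":0,"z":0,"yaw":0,"fingers":1},
    {"x":0,"y":0,"z":0,"yaw":0,"fingers":1},
    {"x":0,"y":0,"z":0,"yaw":0,"fingers":1},
  ],
)

```text
time: 3.25
eef_pos: [0.482, -0.0686, 0.011]
tcp_rot: [1.0, -0.024, 0.001, 0.001]
contact_force: [-1.7, -1.9, 7.0]
opening: 0.312
finger_force: 69.9
```

Request:
move_arm(
  plan=[
    {"x":0,"y":0,"z":-0.01,"yaw":0,"fingers":1},
    {"x":0,"y":0,"z":-0.035,"yaw":0,"fingers":1},
    {"x":0,"y":0,"z":-0.07,"yaw":0,"fingers":1},
    {"x":0,"y":0,"z":-0.11,"yaw":0,"fingers":1},
    {"x":0,"y":0,"z":-0.135,"yaw":0,"fingers":1},
  ],
)

```text
time: 3.75
eef_pos: [0.4811, -0.0679, 0.1473]
tcp_rot: [1.0, -0.024, 0.001, 0.0]
contact_force: [0.3, -0.6, -1.4]
opening: 0.311
finger_force: 69.0
```

Request:
move_arm(
  plan=[
    {"x":-0.004,"y":-0.02,"z":0,"yaw":-0.1,"fingers":1},
    {"x":-0.01,"y":-0.045,"z":0,"yaw":-0.23,"fingers":1},
    {"x":-0.018,"y":-0.065,"z":0,"yaw":-0.37,"fingers":1},
    {"x":-0.026,"y":-0.085,"z":0,"yaw":-0.5,"fingers":1},
    {"x":-0.033,"y":-0.107,"z":0,"yaw":-0.64,"fingers":1},
  ],
)

```text
time: 4.25
eef_pos: [0.4515, 0.0415, 0.1441]
tcp_rot: [0.956, 0.294, -0.001, -0.0]
contact_force: [0.3, -0.2, -1.5]
opening: 0.312
finger_force: 68.9
```

Request:
move_arm(
  plan=[
    {"x":0,"y":0,"z":0,"yaw":-0.14,"fingers":1},
    {"x":0,"y":0,"z":0,"yaw":-0.28,"fingers":1},
    {"x":0,"y":0,"z":0,"yaw":-0.42,"fingers":1},
    {"x":0,"y":0,"z":0,"yaw":-0.56,"fingers":1},
    {"x":0,"y":0,"z":0,"yaw":-0.7,"fingers":1},
  ],
)

```text
time: 4.75
eef_pos: [0.452, 0.0408, 0.1441]
tcp_rot: [0.797, 0.604, -0.0, -0.0]
contact_force: [-0.4, -0.4, -1.1]
opening: 0.315
finger_force: 69.0
```

Request:
move_arm(
  plan=[
    {"x":0,"y":0,"z":0,"yaw":-0.096,"fingers":1},
    {"x":0,"y":0,"z":0,"yaw":-0.096,"fingers":1},
    {"x":0,"y":0,"z":0,"yaw":-0.096,"fingers":1},
    {"x":0,"y":0,"z":0,"yaw":-0.096,"fingers":1},
  ],
)

```text
time: 5.15
eef_pos: [0.4526, 0.0405, 0.1443]
tcp_rot: [0.769, 0.639, -0.0, -0.0]
contact_force: [0.6, 0.1, -1.3]
opening: 0.313
finger_force: 69.1
```

```bash
python3 - <<'E'
from h import *
s,im=snap('wrist','w5.png');s2,t=snap('top','t5.png');a=cv2.cvtColor(t,cv2.COLOR_RGB2BGR)
Rm=R.from_quat(s['tcp_rot']).as_matrix();print(s['time'],s['eef_pos'],s['opening'],s['contact_force'],s['dq'].round(3),Rm.round(4),np.degrees(np.arctan2(Rm[1,0],Rm[0,0])))
c=cv2.resize(a[140:290,165:345],(720,600),interpolation=cv2.INTER_CUBIC)[:, :]
w=cv2.resize(cv2.cvtColor(im,cv2.COLOR_RGB2BGR),(400,300))
o=np.zeros((600,800,3),np.uint8);o[:300,400:]=w
cc=cv2.resize(a[150:275,165:248],(398,600),interpolation=cv2.INTER_CUBIC);o[:,:398]=cv2.convertScaleAbs(cc,alpha=1.6)
sc=cv2.cvtColor(ctrl.read_camera('scene'),cv2.COLOR_RGB2BGR);cv2.imwrite('pics/s5.png',sc);o[300:,400:]=cv2.resize(sc[80:230,200:400],(400,300))
cv2.imwrite('pics/m5.png',o)
E
```

```text
5.15 [0.45259905 0.04054559 0.14427751] 0.31273088666270854 [ 0.58496912  0.11714026 -1.29035148] [-0.002  0.001 -0.001 -0.002  0.    -0.006] [[ 1.832e-01  9.831e-01 -2.000e-04]
 [ 9.831e-01 -1.832e-01 -0.000e+00]
 [-0.000e+00 -2.000e-04 -1.000e+00]] 79.44350030272416
```

View pics/m5.png

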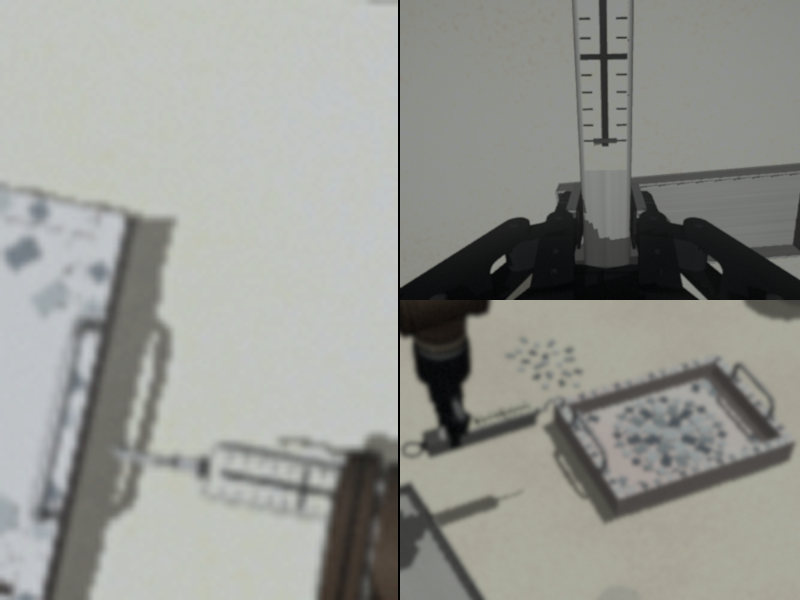

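The scale is held level and aligned, with its hook tip at about (118,455) in the left panel. The handle's bar runs from (85,325) to (45,515) there, and in the scene panel from about (572,412) to (603,445).

```bash
python3 - <<'E'
from h import *
s=ctrl.get_state();f=lambda u:np.array(u,float)/4.8+[165,150]
x=s['eef_pos'];v=np.array([np.cos(np.radians(79.44)),np.sin(np.radians(79.44)),0])
print('hook seen',ray('top',f([(118,455)]),.16),'expected',x+v*(.137+.045))
h=ray('top',f([(82,325),(45,515)]),.078);print('top bar',h,h.mean(0))
print('scene bar',ray('scene',[(286,136),(301.5,152.5)],.078))
# model predictions of bar for hypothetic pose in both cams
b=np.array([.4945,.259,.078]);n=np.array([-v[1],v[0],0])
P=np.array([b+n*.055,b,b-n*.055]);print(proj('top',P),(proj('top',P)-[165,150])*4.8,proj('scene',P))
# zoomed crops
a=cv2.imread('pics/top0.png')[205:265,165:205];c=cv2.imread('pics/s5.png')[110:190,260:330]
o=np.hstack([cv2.resize(a,(400,600),interpolation=cv2.INTER_CUBIC),cv2.resize(c,(400,457),interpolation=cv2.INTER_CUBIC)[:,:] if 0 else cv2.copyMakeBorder(cv2.resize(c,(400,457),interpolation=cv2.INTER_CUBIC),0,143,0,0,cv2.BORDER_CONSTANT)])
cv2.imwrite('pics/z5.png',cv2.convertScaleAbs(o,alpha=1.6))
E
```

```text
hook seen [[0.48020743 0.21713875 0.16      ]] expected [0.48612871 0.2193902  0.14433644]
top bar [[0.54660213 0.25101828 0.078     ]
 [0.44204191 0.26851612 0.078     ]] [0.49432202 0.2597672  0.078     ]
scene bar [[0.44738807 0.26698471 0.078     ]
 [0.53491963 0.26238926 0.078     ]]
[[174.14427357 257.90302076]
 [178.53180904 237.38011703]
 [182.89324222 216.97930798]] [[ 43.89251315 517.93449964]
 [ 64.95268339 419.42456172]
 [ 85.88756265 321.5006783 ]] [[285.25096178 134.53337446]
 [292.79461058 145.41731565]
 [300.71405271 156.84344971]]
```

View pics/z5.png

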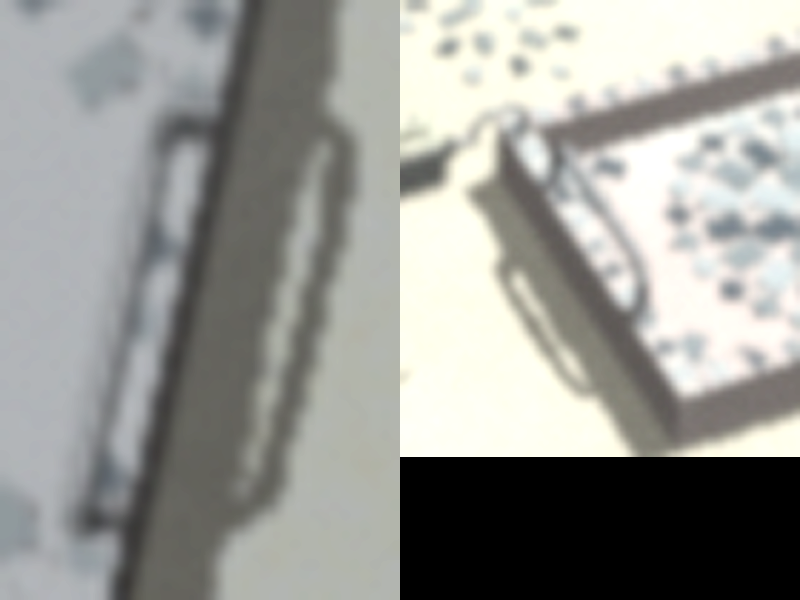

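Request:
move_arm(
  plan=[
    {"x":0.015,"y":0,"z":0,"yaw":0.031,"fingers":1},
    {"x":0.04,"y":0,"z":0,"yaw":0.031,"fingers":1},
    {"x":0.06,"y":0,"z":0,"yaw":0.031,"fingers":1},
    {"x":0.06,"y":0,"z":0.01,"yaw":0.031,"fingers":1},
    {"x":0.06,"y":0,"z":0.01,"yaw":0.031,"fingers":1},
  ],
)

```text
time: 5.8
eef_pos: [0.4624, 0.0994, 0.1326]
tcp_rot: [0.778, 0.628, -0.002, -0.001]
contact_force: [-0.2, 0.9, -1.5]
opening: 0.314
finger_force: 69.1
```

```bash
python3 - <<'E'
from h import *
ctrl.read_camera('top')
s,t=snap('top','t6.png');sc=ctrl.read_camera('scene');print(s['time'],s['eef_pos'],s['contact_force'])
o=np.hstack([cv2.resize(t[205:265,160:230],(400,343),interpolation=cv2.INTER_CUBIC),cv2.resize(sc[110:170,245:315],(400,343),interpolation=cv2.INTER_CUBIC)])
cv2.imwrite('pics/z6.png',cv2.convertScaleAbs(o[...,::-1],alpha=1.6))
E
```

```text
5.85 [0.46264662 0.09911462 0.13300428] [ 0.38693533 -0.72871479 -1.72651862]
```

View pics/z6.png

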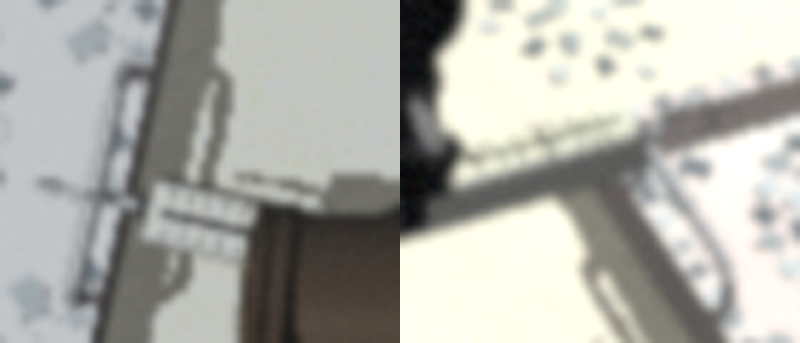

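The hook now reaches over the bar: its far end is at (40,182) in the left panel, and the bar passes near x≈105 between it and the body. I'll go down in steps and watch the force.

Request:
move_arm(
  plan=[
    {"x":0,"y":0,"z":0.015,"yaw":0,"fingers":1},
    {"x":0,"y":0,"z":0.03,"yaw":0,"fingers":1},
    {"x":0,"y":0,"z":0.042,"yaw":0,"fingers":1},
    {"x":0,"y":0,"z":0.05,"yaw":0,"fingers":1},
    {"x":0,"y":0,"z":0.052,"yaw":0,"fingers":1},
  ],
)

```text
time: 6.45
eef_pos: [0.4631, 0.0991, 0.0813]
tcp_rot: [0.779, 0.627, -0.001, -0.001]
contact_force: [0.0, 0.3, -1.5]
opening: 0.31
finger_force: 69.1
```

```bash
python3 - <<'E'
from h import *
ctrl.read_camera('wrist')
s,im=snap('wrist','w7.png');Rm=R.from_quat(s['tcp_rot']).as_matrix();print(s['time'],s['eef_pos'],s['contact_force'],s['wrist_torque'],np.degrees(np.arctan2(Rm[1,0],Rm[0,0])),Rm[:,2])
# pointer & lines along dial strip
g=cv2.cvtColor(im,cv2.COLOR_RGB2GRAY)
print('lines L',g[0:200,240].tolist())
E
```

```text
6.5 [0.46333446 0.09923418 0.08160789] [-1.30169792 -0.28724962 -2.19739945] [-0.08047705 -0.01969727  0.00285129] 77.7139578704557 [-1.37302499e-03 -1.15682510e-05 -9.99999057e-01]
lines L [138, 138, 138, 138, 139, 139, 139, 139, 139, 139, 138, 139, 138, 138, 138, 138, 139, 139, 138, 139, 137, 127, 93, 54, 58, 99, 134, 140, 139, 140, 139, 139, 139, 139, 139, 139, 140, 139, 139, 139, 139, 139, 139, 140, 140, 140, 132, 106, 62, 58, 99, 134, 141, 140, 141, 140, 140, 140, 140, 139, 139, 139, 140, 139, 139, 140, 140, 139, 126, 84, 49, 41, 43, 43, 42, 49, 80, 119, 138, 141, 141, 141, 141, 141, 140, 141, 141, 140, 141, 141, 141, 141, 141, 140, 124, 73, 58, 101, 135, 140, 140, 139, 139, 140, 140, 141, 141, 141, 142, 142, 141, 141, 142, 142, 142, 142, 129, 90, 61, 97, 135, 142, 141, 141, 141, 141, 142, 142, 142, 141, 141, 141, 142, 141, 142, 142, 142, 140, 121, 74, 81, 121, 140, 143, 142, 142, 142, 142, 142, 142, 142, 142, 142, 142, 141, 141, 142, 141, 129, 89, 60, 97, 135, 142, 141, 142, 141, 142, 142, 142, 142, 142, 142, 142, 142, 142, 143, 141, 129, 89, 60, 96, 136, 143, 142, 142, 141, 142, 142, 142, 142, 141, 142, 142, 142, 142, 142, 142, 141, 142]
```

No contact, and the tip is already below the bar's top, so the hook straddles it. I'll lower to bar height and start the pull.

Request:
move_arm(
  plan=[
    {"x":0,"y":0,"z":0.005,"yaw":0,"fingers":1},
    {"x":0,"y":0,"z":0.01,"yaw":0,"fingers":1},
    {"x":-0.005,"y":0,"z":0.01,"yaw":0,"fingers":1},
    {"x":-0.01,"y":0,"z":0.01,"yaw":0,"fingers":1},
    {"x":-0.012,"y":0,"z":0.01,"yaw":0,"fingers":1},
  ],
)

```text
time: 7.05
eef_pos: [0.461, 0.0874, 0.0723]
tcp_rot: [0.779, 0.627, -0.0, -0.0]
contact_force: [-0.7, 0.9, -2.7]
opening: 0.313
finger_force: 69.1
```

Request:
move_arm(
  plan=[
    {"x":-0.003,"y":0,"z":0,"yaw":0,"fingers":1},
    {"x":-0.007,"y":0,"z":0,"yaw":0,"fingers":1},
    {"x":-0.011,"y":0,"z":0,"yaw":0,"fingers":1},
    {"x":-0.014,"y":0.0005,"z":0,"yaw":0,"fingers":1},
    {"x":-0.015,"y":0.0005,"z":0,"yaw":0,"fingers":1},
  ],
)

```text
time: 7.55
eef_pos: [0.4584, 0.0731, 0.0723]
tcp_rot: [0.779, 0.627, 0.0, -0.0]
contact_force: [-0.0, 5.5, -3.1]
opening: 0.313
finger_force: 69.2
```

```bash
cat > ptr.py <<'E'
from h import *
def ptr(f):
    ctrl.read_camera('wrist')
    s,im=snap('wrist',f);Rm=R.from_quat(s['tcp_rot']).as_matrix()
    print(s['time'],s['eef_pos'].round(4),'F',s['contact_force'].round(2),s['wrist_torque'].round(3),'yaw',np.degrees(np.arctan2(Rm[1,0],Rm[0,0])).round(2),'tz',Rm[:,2].round(4))
    g=cv2.cvtColor(im,cv2.COLOR_RGB2GRAY).astype(int)
    for c in(240,250,270,280):
        m=g[:200,c]<110;y=np.flatnonzero(m);print(c,[(int(r[0]),int(r[-1]),int(g[r,c].min())) for r in np.split(y,np.flatnonzero(np.diff(y)>1)+1) if len(r)])
    for y in(60,85,150):
        e=g[y,210:310];print(y,'spine',210+np.flatnonzero(e<80),)
E
python3 -c "
from ptr import *
ptr('w8.png')"
```

```text
7.6 [0.4583 0.0731 0.0723] F [-0.62  4.87 -2.28] [0.603 0.053 0.205] yaw 77.73 tz [-2.e-04  7.e-04 -1.e+00]
240 [(22, 25, 56), (47, 50, 58), (69, 76, 42), (95, 97, 67), (117, 119, 60), (138, 140, 65), (159, 161, 61), (179, 181, 65)]
250 [(69, 76, 41), (128, 137, 59)]
270 [(68, 75, 40), (128, 133, 58)]
280 [(21, 24, 54), (47, 49, 51), (68, 75, 40), (94, 96, 53), (116, 118, 60), (138, 139, 68), (158, 160, 64), (178, 180, 63)]
60 spine [256 257 258 259 260 261 262 263 264]
85 spine [256 257 258 259 260 261 262 263 264]
150 spine [258 259 260 261 262 263 264 265]
```

The hook has caught: the pointer reads about 4.8 N (row ~131, with the 4 N line at 139.5 and 6 N at 118), and the wrist force agrees. I'll pull about 20 mm more.

Request:
move_arm(
  plan=[
    {"x":-0.004,"y":0,"z":0,"yaw":0,"fingers":1},
    {"x":-0.009,"y":0,"z":0,"yaw":0,"fingers":1},
    {"x":-0.013,"y":0.0005,"z":0,"yaw":0,"fingers":1},
    {"x":-0.016,"y":0.0005,"z":0,"yaw":0,"fingers":1},
    {"x":-0.018,"y":0.0005,"z":0,"yaw":0,"fingers":1},
  ],
)

```text
time: 8.15
eef_pos: [0.4551, 0.0564, 0.0722]
tcp_rot: [0.779, 0.627, 0.001, -0.001]
contact_force: [0.1, 8.8, -2.9]
opening: 0.308
finger_force: 69.3
```

```bash
python3 -c "
from ptr import *
ptr('w9.png')"
```

```text
8.2 [0.455  0.0563 0.0722] F [-0.12  9.03 -2.35] [ 1.198 -0.065  0.257] yaw 77.71 tz [ 0.      0.0027 -1.    ]
240 [(22, 25, 55), (47, 49, 63), (69, 76, 42), (95, 97, 67), (117, 119, 60), (138, 140, 67), (159, 161, 60), (179, 181, 61)]
250 [(69, 76, 40), (80, 90, 59)]
270 [(68, 76, 40), (80, 91, 58)]
280 [(21, 24, 53), (47, 49, 57), (68, 75, 41), (94, 96, 59), (116, 118, 59), (138, 139, 68), (158, 160, 63), (178, 180, 60)]
60 spine [256 257 258 259 260 261 262 263]
85 spine [245 246 247 248 249 250 251 252 253 254 255 256 257 258 259 260 261 262
 263 264 265 266 267 268 269 270 271 272 273 274 275 276]
150 spine [258 259 260 261 262 263 264 265]
```

```bash
python3 -c "
import cv2,numpy as np
g=cv2.cvtColor(cv2.imread('pics/w7.png'),cv2.COLOR_BGR2GRAY)
for c in (250,270): print(np.flatnonzero(g[160:200,c]<110)+160)"
```

```text
[177 178 179 180 181 182 183]
[177 178 179 180 181 182 183]
```

Request:
move_arm(
  plan=[
    {"x":-0.0015,"y":0,"z":0,"yaw":0,"fingers":1},
    {"x":-0.003,"y":0,"z":0,"yaw":0,"fingers":1},
    {"x":-0.0045,"y":0,"z":0,"yaw":0,"fingers":1},
    {"x":-0.0045,"y":0,"z":0,"yaw":0,"fingers":1},
  ],
)

```text
time: 8.65
eef_pos: [0.4542, 0.0524, 0.0723]
tcp_rot: [0.779, 0.627, 0.001, -0.001]
contact_force: [1.3, 10.2, -2.4]
opening: 0.315
finger_force: 69.3
```

```bash
python3 -c "
from ptr import *
ptr('w10.png')"
```

```text
8.7 [0.4542 0.0524 0.0723] F [ 1.24 10.28 -2.64] [ 1.337 -0.071  0.274] yaw 77.69 tz [ 3.0e-04  3.4e-03 -1.0e+00]
240 [(22, 25, 56), (47, 49, 59), (69, 76, 42), (95, 97, 68), (117, 119, 61), (138, 140, 60), (159, 161, 60), (179, 181, 62)]
250 [(69, 78, 49)]
270 [(68, 80, 50)]
280 [(21, 24, 53), (47, 49, 58), (68, 75, 41), (94, 96, 61), (116, 118, 61), (138, 139, 75), (158, 160, 59), (178, 180, 61)]
60 spine [256 257 258 259 260 261 262 263]
85 spine [256 257 258 259 260 261 262 263 264]
150 spine [258 259 260 261 262 263 264 265]
```

The pointer's edges are at rows 69–79 and the bold line's at 69–76, so it is within about 0.5 mm. I'll nudge it 0.4 mm, hold, and check.

Request:
move_arm(
  plan=[
    {"x":-0.0004,"y":0,"z":0,"yaw":0,"fingers":1},
    {"x":-0.0004,"y":0,"z":0,"yaw":0,"fingers":1},
    {"x":-0.0004,"y":0,"z":0,"yaw":0,"fingers":1},
    {"x":-0.0004,"y":0,"z":0,"yaw":0,"fingers":1},
    {"x":-0.0004,"y":0,"z":0,"yaw":0,"fingers":1},
  ],
)

```text
time: 9.25
eef_pos: [0.4541, 0.0521, 0.0722]
tcp_rot: [0.779, 0.627, 0.001, -0.001]
contact_force: [1.2, 9.8, -2.6]
opening: 0.312
finger_force: 69.3
```

```bash
python3 -c "
from ptr import *
ptr('w11.png')"
```

```text
9.3 [0.4541 0.0521 0.0723] F [ 1.22  9.01 -2.47] [ 1.372 -0.067  0.277] yaw 77.7 tz [ 3.0e-04  3.5e-03 -1.0e+00]
240 [(22, 25, 55), (47, 49, 60), (69, 76, 42), (95, 97, 68), (117, 119, 60), (138, 140, 61), (159, 161, 60), (179, 181, 61)]
250 [(68, 77, 42)]
270 [(68, 79, 43)]
280 [(21, 24, 53), (47, 49, 57), (68, 75, 40), (94, 96, 60), (116, 118, 60), (138, 139, 75), (158, 160, 59), (178, 180, 61)]
60 spine [256 257 258 259 260 261 262 263]
85 spine [256 257 258 259 260 261 262 263 264]
150 spine [258 259 260 261 262 263 264 265]
```

Request:
move_arm(
  plan=[
    {"x":0,"y":0,"z":0,"yaw":0,"fingers":1},
    {"x":0,"y":0,"z":0,"yaw":0,"fingers":1},
    {"x":0,"y":0,"z":0,"yaw":0,"fingers":1},
    {"x":0,"y":0,"z":0,"yaw":0,"fingers":1},
    {"x":0,"y":0,"z":0,"yaw":0,"fingers":1},
  ],
)

```text
time: 9.85
eef_pos: [0.4541, 0.0521, 0.0723]
tcp_rot: [0.779, 0.627, 0.001, -0.001]
contact_force: [2.2, 9.4, -2.8]
opening: 0.316
finger_force: 69.3
```

Request:
move_arm(
  plan=[
    {"x":0,"y":0,"z":0,"yaw":0,"fingers":1},
    {"x":0,"y":0,"z":0,"yaw":0,"fingers":1},
    {"x":0,"y":0,"z":0,"yaw":0,"fingers":1},
    {"x":0,"y":0,"z":0,"yaw":0,"fingers":1},
    {"x":0,"y":0,"z":0,"yaw":0,"fingers":1},
  ],
)

```text
time: 10.35
eef_pos: [0.4542, 0.0521, 0.0723]
tcp_rot: [0.779, 0.627, 0.001, -0.001]
contact_force: [0.1, 10.4, -2.1]
opening: 0.312
finger_force: 69.3
```

```bash
python3 -c "
from ptr import *
ptr('w12.png')"
```

```text
10.4 [0.4542 0.0521 0.0723] F [ 1.27 10.16 -2.78] [ 1.37  -0.068  0.245] yaw 77.7 tz [ 4.0e-04  3.4e-03 -1.0e+00]
240 [(22, 25, 55), (47, 49, 59), (69, 76, 42), (95, 97, 67), (117, 119, 60), (138, 140, 61), (159, 161, 60), (179, 181, 62)]
250 [(68, 77, 44)]
270 [(68, 79, 44)]
280 [(21, 24, 52), (47, 49, 58), (68, 75, 41), (94, 96, 59), (116, 118, 60), (138, 139, 75), (158, 160, 60), (178, 180, 59)]
60 spine [256 257 258 259 260 261 262 263]
85 spine [256 257 258 259 260 261 262 263 264]
150 spine [258 259 260 261 262 263 264 265]
```

Held for over 1.5 s at 10 N. Now I'll ease back slowly.

Request:
move_arm(
  plan=[
    {"x":0.003,"y":0,"z":0,"yaw":0,"fingers":1},
    {"x":0.007,"y":0,"z":0,"yaw":0,"fingers":1},
    {"x":0.012,"y":0,"z":0,"yaw":0,"fingers":1},
    {"x":0.017,"y":-0.0005,"z":0,"yaw":0,"fingers":1},
    {"x":0.022,"y":-0.0005,"z":0,"yaw":0,"fingers":1},
  ],
)

```text
time: 10.95
eef_pos: [0.4583, 0.0728, 0.0723]
tcp_rot: [0.778, 0.628, 0.0, -0.0]
contact_force: [-0.6, 5.4, -2.9]
opening: 0.313
finger_force: 69.2
```

Request:
move_arm(
  plan=[
    {"x":0.004,"y":0,"z":0,"yaw":0,"fingers":1},
    {"x":0.008,"y":0,"z":0,"yaw":0,"fingers":1},
    {"x":0.012,"y":-0.0005,"z":0,"yaw":0,"fingers":1},
    {"x":0.015,"y":-0.0005,"z":0,"yaw":0,"fingers":1},
    {"x":0.018,"y":-0.0005,"z":0,"yaw":0,"fingers":1},
  ],
)

```text
time: 11.45
eef_pos: [0.4618, 0.0896, 0.0724]
tcp_rot: [0.779, 0.628, -0.0, 0.0]
contact_force: [-0.1, 0.2, -1.7]
opening: 0.309
finger_force: 69.1
```

Request:
move_arm(
  plan=[
    {"x":0.003,"y":0,"z":0,"yaw":0,"fingers":1},
    {"x":0.006,"y":0,"z":0,"yaw":0,"fingers":1},
    {"x":0.008,"y":-0.0005,"z":0,"yaw":0,"fingers":1},
    {"x":0.009,"y":-0.0005,"z":0,"yaw":0,"fingers":1},
    {"x":0.009,"y":-0.0005,"z":0,"yaw":0,"fingers":1},
  ],
)

```text
time: 11.95
eef_pos: [0.4631, 0.0987, 0.0724]
tcp_rot: [0.779, 0.628, 0.0, 0.0]
contact_force: [-0.1, -0.3, -1.2]
opening: 0.31
finger_force: 69.1
```

```bash
python3 -c "
from ptr import *
ptr('w13.png')"
```

```text
12.0 [0.4631 0.0987 0.0723] F [ 0.6   0.51 -2.62] [-0.07   0.023 -0.031] yaw 77.74 tz [ 0.e+00 -1.e-04 -1.e+00]
240 [(22, 25, 53), (47, 50, 56), (69, 76, 42), (95, 97, 58), (117, 119, 60), (139, 140, 73), (159, 161, 60), (179, 181, 60)]
250 [(69, 76, 41), (177, 186, 59)]
270 [(69, 76, 39), (177, 182, 58)]
280 [(22, 24, 49), (47, 49, 51), (68, 75, 40), (94, 96, 59), (116, 118, 64), (138, 140, 60), (159, 161, 67), (179, 180, 74)]
60 spine [256 257 258 259 260 261 262 263 264]
85 spine [257 258 259 260 261 262 263 264]
150 spine [258 259 260 261 262 263 264 265]
```

The pointer is home and the force is zero. I'll lift off the bar, retreat and swing back over the tin.

Request:
move_arm(
  plan=[
    {"x":0,"y":0,"z":-0.01,"yaw":0,"fingers":1},
    {"x":0,"y":0,"z":-0.025,"yaw":0,"fingers":1},
    {"x":0,"y":0,"z":-0.045,"yaw":0,"fingers":1},
    {"x":0,"y":0,"z":-0.065,"yaw":0,"fingers":1},
    {"x":0,"y":0,"z":-0.075,"yaw":0,"fingers":1},
  ],
)

```text
time: 12.55
eef_pos: [0.4643, 0.0987, 0.1501]
tcp_rot: [0.779, 0.628, 0.002, 0.001]
contact_force: [0.2, 0.4, -1.5]
opening: 0.314
finger_force: 69.1
```

Request:
move_arm(
  plan=[
    {"x":-0.01,"y":0,"z":0,"yaw":0,"fingers":1},
    {"x":-0.03,"y":0.001,"z":0,"yaw":0,"fingers":1},
    {"x":-0.05,"y":0.0015,"z":0,"yaw":0,"fingers":1},
    {"x":-0.06,"y":0.002,"z":0,"yaw":0.05,"fingers":1},
    {"x":-0.06,"y":0.002,"z":0,"yaw":0.15,"fingers":1},
  ],
)

```text
time: 13.05
eef_pos: [0.4514, 0.0383, 0.1464]
tcp_rot: [0.826, 0.564, -0.001, -0.0]
contact_force: [-0.3, 0.4, -1.5]
opening: 0.311
finger_force: 69.3
```

Request:
move_arm(
  plan=[
    {"x":0,"y":0,"z":0,"yaw":0.14,"fingers":1},
    {"x":0,"y":0,"z":0,"yaw":0.28,"fingers":1},
    {"x":0,"y":0,"z":0,"yaw":0.42,"fingers":1},
    {"x":0,"y":0,"z":0,"yaw":0.56,"fingers":1},
    {"x":0,"y":0,"z":0,"yaw":0.7,"fingers":1},
  ],
)

```text
time: 13.55
eef_pos: [0.4516, 0.0395, 0.1464]
tcp_rot: [0.969, 0.247, -0.001, -0.0]
contact_force: [-0.2, -0.9, -1.6]
opening: 0.308
finger_force: 69.2
```

Request:
move_arm(
  plan=[
    {"x":0,"y":0,"z":0,"yaw":0.14,"fingers":1},
    {"x":0,"y":0,"z":0,"yaw":0.28,"fingers":1},
    {"x":0,"y":0,"z":0,"yaw":0.42,"fingers":1},
    {"x":0,"y":0,"z":0,"yaw":0.5,"fingers":1},
    {"x":0,"y":0,"z":0,"yaw":0.5,"fingers":1},
  ],
)

```text
time: 14.05
eef_pos: [0.4516, 0.0395, 0.1465]
tcp_rot: [1.0, 0.002, -0.001, -0.0]
contact_force: [0.1, -0.7, -1.9]
opening: 0.316
finger_force: 69.1
```

```bash
python3 -c "
from ptr import *
s=ctrl.get_state();Rm=R.from_quat(s['tcp_rot']).as_matrix();print(s['time'],s['eef_pos'],np.degrees(np.arctan2(Rm[1,0],Rm[0,0])))
print(Rm.T@(np.array([.482,-.0687,.011])-s['eef_pos']))"
```

```text
14.05 [0.4516441  0.03952289 0.14651697] 0.2785604682954349
[0.03006433 0.1084445  0.13540477]
```

Request:
move_arm(
  plan=[
    {"x":0.008,"y":0.03,"z":0,"yaw":0.08,"fingers":1},
    {"x":0.02,"y":0.07,"z":0,"yaw":0.08,"fingers":1},
    {"x":0.028,"y":0.1,"z":0,"yaw":0.08,"fingers":1},
    {"x":0.03,"y":0.108,"z":0,"yaw":0.08,"fingers":1},
    {"x":0.03,"y":0.108,"z":0.02,"yaw":0.08,"fingers":1},
  ],
)

```text
time: 14.55
eef_pos: [0.4854, -0.0702, 0.1297]
tcp_rot: [0.999, -0.038, 0.003, 0.001]
contact_force: [1.0, 0.2, -2.2]
opening: 0.313
finger_force: 69.4
```

Request:
move_arm(
  plan=[
    {"x":0,"y":0,"z":0.03,"yaw":0,"fingers":1},
    {"x":0,"y":0,"z":0.06,"yaw":0,"fingers":1},
    {"x":0,"y":0,"z":0.08,"yaw":0,"fingers":1},
    {"x":0,"y":0,"z":0.09,"yaw":0,"fingers":1},
    {"x":0,"y":0,"z":0.09,"yaw":0,"fingers":1},
  ],
)

```text
time: 15.05
eef_pos: [0.4815, -0.0674, 0.0357]
tcp_rot: [0.999, -0.036, -0.002, -0.001]
contact_force: [0.5, 0.4, -1.0]
opening: 0.313
finger_force: 69.3
```

```bash
python3 -c "
from ptr import *
s,im=snap('wrist','w14.png');Rm=R.from_quat(s['tcp_rot']).as_matrix();print(s['time'],s['eef_pos'],np.degrees(np.arctan2(Rm[1,0],Rm[0,0])))
print(Rm.T@(np.array([.482,-.0687,.011])-s['eef_pos']))"
```

```text
15.05 [ 0.48153551 -0.06735363  0.03570457] -4.167677320032018
[0.00065895 0.00134189 0.02470039]
```

View pics/w14.png

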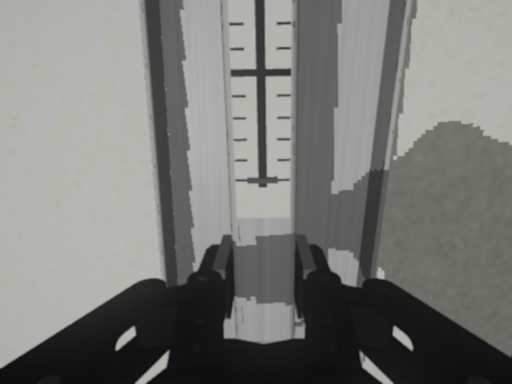

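The scale hangs level over its tin, between the walls at x≈165 and x≈385. I'll lower it slowly and watch the force.

Request:
move_arm(
  plan=[
    {"x":0,"y":0.001,"z":0.008,"yaw":0,"fingers":1},
    {"x":0,"y":0.001,"z":0.015,"yaw":0,"fingers":1},
    {"x":0,"y":0.001,"z":0.019,"yaw":0,"fingers":1},
    {"x":0,"y":0.001,"z":0.022,"yaw":0,"fingers":1},
    {"x":0,"y":0.001,"z":0.022,"yaw":0,"fingers":1},
  ],
)

```text
time: 15.6
eef_pos: [0.4826, -0.069, 0.0149]
tcp_rot: [0.999, -0.037, -0.0, -0.0]
contact_force: [0.1, 0.2, -0.8]
opening: 0.311
finger_force: 69.3
```

Request:
move_arm(
  plan=[
    {"x":0,"y":0,"z":0.001,"yaw":0,"fingers":1},
    {"x":0,"y":0,"z":0.002,"yaw":0,"fingers":1},
    {"x":0,"y":0,"z":0.002,"yaw":0,"fingers":1},
    {"x":0,"y":0,"z":0.002,"yaw":0,"fingers":1},
  ],
)

```text
time: 16.0
eef_pos: [0.483, -0.0692, 0.0134]
tcp_rot: [0.999, -0.037, 0.0, 0.0]
contact_force: [0.2, 0.2, -1.7]
opening: 0.317
finger_force: 69.3
```

Request:
move_arm(
  plan=[
    {"x":0,"y":0,"z":0.001,"yaw":0,"fingers":1},
    {"x":0,"y":0,"z":0.0015,"yaw":0,"fingers":1},
    {"x":0,"y":0,"z":0.002,"yaw":0,"fingers":1},
    {"x":0,"y":0,"z":0.002,"yaw":0,"fingers":1},
  ],
)

```text
time: 16.4
eef_pos: [0.4829, -0.0691, 0.0114]
tcp_rot: [0.999, -0.037, -0.0, -0.0]
contact_force: [-1.2, 0.2, -0.8]
opening: 0.311
finger_force: 69.4
```

Request:
move_arm(
  plan=[
    {"x":0,"y":0,"z":0.0005,"yaw":0,"fingers":1},
    {"x":0,"y":0,"z":0.001,"yaw":0,"fingers":1},
    {"x":0,"y":0,"z":0.001,"yaw":0,"fingers":1},
  ],
)

```text
time: 16.7
eef_pos: [0.4831, -0.0692, 0.0111]
tcp_rot: [0.999, -0.037, -0.0, -0.0]
contact_force: [-4.2, -0.0, 5.3]
opening: 0.309
finger_force: 70.2
```

The scale is on the tin floor (+5 N). I'll release it gently.

Request:
move_arm(
  plan=[
    {"x":0,"y":0,"z":0,"yaw":0,"fingers":0.62},
    {"x":0,"y":0,"z":0,"yaw":0,"fingers":0.55},
    {"x":0,"y":0,"z":0,"yaw":0,"fingers":0.45},
    {"x":0,"y":0,"z":0,"yaw":0,"fingers":0.4},
    {"x":0,"y":0,"z":0,"yaw":0,"fingers":0.4},
  ],
  force=20,
)

```text
time: 17.2
eef_pos: [0.483, -0.0692, 0.0103]
tcp_rot: [0.999, -0.037, 0.0, -0.0]
contact_force: [0.4, -0.3, 0.2]
opening: 0.599
finger_force: 0.0
```

Request:
move_arm(
  plan=[
    {"x":0,"y":0,"z":-0.01,"yaw":0,"fingers":0.4},
    {"x":0,"y":0,"z":-0.04,"yaw":0,"fingers":0.4},
    {"x":0,"y":0,"z":-0.08,"yaw":0,"fingers":0.4},
    {"x":0,"y":0,"z":-0.12,"yaw":0,"fingers":0.4},
    {"x":0,"y":0,"z":-0.15,"yaw":0,"fingers":0.4},
  ],
)

```text
time: 17.7
eef_pos: [0.4838, -0.0694, 0.1639]
tcp_rot: [0.999, -0.037, 0.002, 0.001]
contact_force: [1.8, -0.4, 0.7]
opening: 0.599
finger_force: 0.0
```

```bash
python3 - <<'E'
from h import *
for i in range(3):ctrl.read_camera('wrist')
s,im=snap('wrist','w15.png')
print(s['time'],s['eef_pos'],s['opening'],s['contact_force'])
a=cv2.imread('pics/w3.png')[:270,190:360];b=im[:270,190:360,::-1]
cv2.imwrite('pics/m15.png',cv2.resize(np.hstack([a,b]),None,fx=2.2,fy=2.2))
E
```

```text
17.85 [ 0.48470711 -0.06975102  0.16378529] 0.6030233957684584 [-0.1560835  -0.35142866 -0.82018908]
```

View pics/m15.png

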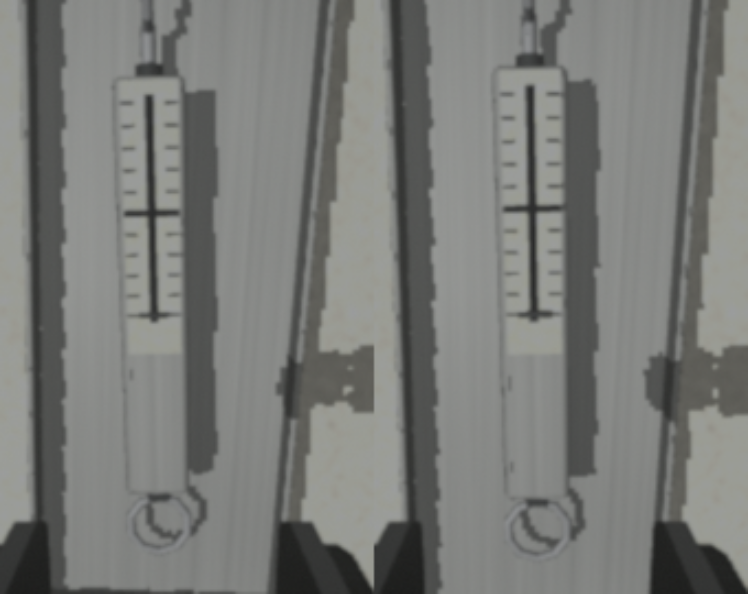

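The right panel (after) shows the scale flat in its tin. It lies almost as it did in the left panel (before), with the pointer at 0 N and the gripper clear.

```bash
python3 -c "
from plant import ctrl
print(ctrl.sign_off())"
```

```text
the job is handed in; nothing more can be done
None
```

The handle was pulled straight out to the 10 N line and held there for more than 1.5 s without passing 12 N; the spring was eased home, the scale laid flat back in its own tin, and the job handed in at about 18 s.

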